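# Second split spacer onto the capping spindle

## Robot

A 6-joint arm with a two-finger parallel gripper is mounted at the origin on a cart in front of the work surface, level with it; the furniture and walls round the work are solid. World frame = base frame: x ahead of the robot, y to its left, z up, the work surface at z = 0. Lengths are in m, angles in rad, forces in N, time in s.
With the tool pointing down it reaches from about 0.35 to 0.85 m from the base axis. Payload 8.1 kg.
Tool frame: the origin (TCP) lies midway between the tips of the shut fingers; the grasp point (between the pads) lies robot.grip_depth behind it (robot.grip_depth is the distance from the TCP to the grasp point, in m); z points along the fingers, y is the line along which they close (so a half turn about z gives the same grasp; the last joint's range is limited). The gripper opens to 93 mm and grips with 3 to 60 N. Pads are 15 mm wide; open, the fingers measure 128 mm over their backs; the gripper's body (75 mm by 188 mm) begins 65 mm behind the grasp point.
Start: joints at [1.214, 0.13, 1.488, -0, 1.523, -0.085], TCP at [0.161, 0.578, 0.219] pointing down, gripper open.
Joint ranges: [-2.96, 2.96], [-0.89, 2.26], [0.02, 2.5], [-1.34, 4.48], [0, 2.73], [-2.66, 2.66]. Speed limits (rad/s): [2.39, 2.39, 2.79, 3.14, 3.14, 3.14].

## Interface

Orientations are given as a rotation vector (axis times angle).
In Python, from plant import robot gives the robot as it stands.
- The arm moves only by the tool carry_out, never from a script. Its argument "rows" is a list of rows, each a list of 6 numbers: the shift along the tool's x, y, z in m, then the turn, a rotation vector about the tool's x, y, z in degrees. A call has 1 to 12 rows; each row is the pose to reach, as a shift and turn from the pose commanded when the call began, along the tool's axes at that moment; what a row does not reach only later rows make up. A row lasts 1/8 s, in which the tool goes at most 62.5 mm and 10.7 degrees, less where a joint would pass 70% of its speed; a pose out of reach is approached as far as the arm can. A call with a gripper value outside its range is refused whole. "jaw" is the closure in counts, from 0 (fully open) to 255 (shut), set as the call begins (left out, the last holds). The fingers move at their own pace and stop on an object; "force" is the grip in N (left out, the last holds). Time passes only in rows, so rows that repeat a pose let the fingers close. It gives the time, the measured TCP pose, the force, the opening and the grip force at its end, in the units of the state.
- robot.read_state(): the state, without advancing time (a new reading comes with each control period).
- robot.read_camera(name): name is "scene" or "top" or "wrist"; returns the picture (384x512x3 uint8, red, green, blue); there is no depth.
- robot.camera_model(name): a dict with "fx", "fy", "cx", "cy" (pixels), "R" (3x3) and "t" (3): a world point X has camera coordinates R X + t; the wrist camera has in their place "mount" (4x4, takes a point from camera to tool coordinates, whose origin is the TCP and whose axes are the flange's). Camera axes: x right, y down, z forward; pixel columns grow to the right and rows downward; lengths in m; the calibration is good to about 2 mm. The wrist camera is an equidistant fisheye: a pixel r from the principal point sees the ray r / f radians off the axis. A picture is of the moment at which its call begins: read the wrist's pose just before it. camera_model takes no time and is no camera call.
- robot.close_job(): hands the job in; it is judged then, once.
Trained networks look in the newest picture that a camera, given by its name, has taken for a name from the list of things; names that differ only in an ending like _2 or _b are one class to them, and where a whole thing is asked for, a point or a joint stands for the part that bears it (a point fixed in the world has none). Each returns a list of dicts, best first, with "conf" (0 to 1); they miss things now and then, are a little off and sometimes report something else, mostly with a low value. They report only what shows in the picture. A call takes as long as a camera call.
- robot.outline_of(camera, target): "pixels" (384x512 bool, what is visible of it) and "pixel" ([column, row] in pixels, amid what is visible of it).
The state is a dict: "t": time; "q": joint angles; "dq": joint speeds; "joint_torque": joint torques, N m; "tool_pos": TCP position; "orientation": TCP orientation; "force": force on the tool from outside, world axes, zero at the start; "wrist_torque": the same for the moment, N m; "opening": finger opening in m; "gripper_force": force on a finger pad.
Only numpy, scipy, OpenCV 4.12 (cv2) and the standard library are available. Lean on these libraries where they do the work, as an engineer would, in place of code of your own. Each camera call takes 0.05 s, during which the arm holds its last target. There are 200 camera calls.

## Task

One split spacer is already on the capping spindle that stands clamped on its small set-up stand. Take the loose split spacer from the bench, turn it so that its slot will face directly away from the lower spacer's slot, slide it sideways onto the thin stem between the collar and the top knob, and lower it over the collar until it lies flat and fully home on the lower spacer; then let go. The spindle is clamped off centre, so feel your way on gently: until the spacer is home, never press on the spindle with more than about 20 N.

Things in the scene. Friction and masses are not known exactly. Their poses are not given: they have to be found in the camera images.
- spacer (a point): Centre (half-way up, on the bore axis) of the loose plain steel split spacer, a C-shaped disc 66 mm across, 20 mm thick, 210 to 390 g, lying flat, z up. Its +x points from the bore centre out through the open slot mouth. Two flats parallel to the slot, at y = +-29 mm, make it 58 mm wide to grip.
- spacer_mouth (a point): Point in the loose spacer's slot, 24 mm from its centre along +x, half-way up; same axes. The slot is 15 mm wide, ends in a half circle of radius 7.5 mm about the bore centre, and flares to 27 mm wide from 22 to 29 mm out. The underside has a round recess 29 mm across, 6 mm deep, about the bore centre.
- stand: Fixed set-up stand: grey base plate 110 x 110 x 10 mm, origin at its centre on the bench, z up. +x is the way the lower spacer's slot opens; the loose one's mouth must end pointing to -x. The spindle is clamped up to 14 mm off the origin in x and up to 7 mm in y: this is not measured, differs every time, must be felt or seen, and does not give under 40 N.
- stand_seat (a point): Point 44 mm straight above the stand's origin (not on the spindle's true axis): the height of the seat, the top of the lower spacer, which is 56 mm across, fixed, from 30 to 44 mm up, on a flange 60 mm across. When home the loose spacer's centre is 54 mm above the bench and the collar is in its recess.
- stem_middle (a point): Point 66 mm straight above the stand's origin (not on the spindle's true axis): half-way up the bare stem, 12 mm across, 49 to 83 mm above the bench. Below it a collar 26 mm across from 44 to 49 mm, edge bevelled 1.5 mm; above it a knob 20 mm across from 83 to 90 mm. The loose spacer slides in with its underside 49 to 63 mm up.

How it is judged:
By the outcome, as a careful person would: the job done as asked, in the order asked, and still so for the second after the job is handed in, with the robot touching nothing.
It also fails if it takes over 64 s, if anything falls off the work surface, if the arm or the gripper's body presses on something with over 40 N, if the wrist force passes 120 N, or if a joint passes its speed limit or range.

## Working session

There is one attempt and no reset: what is moved stays moved. The work goes in short steps, Python scripts to look and compute and a tool call to move; the robot and the scene stay as the last step left them, time stands still between calls to the robot, and variables do not carry over. Pictures are saved under pics/ and viewed, at most 10 in all, crops included, and the job is handed in when it is done.

Besides the shell and the picture viewer there is one more tool, called after "Call:" by a JSON object that holds its "api" and its "payload". carry_out: Moves the arm, as the interface text tells. Its arguments: {"type":"object","properties":{"rows":{"type":"array"},"jaw":{"type":"number"},"force":{"type":"number"}},"required":["rows"]}

```bash
ls; mkdir -p pics; cat > h.py <<'E'
import numpy as np, cv2
from plant import robot
from scipy.spatial.transform import Rotation as Ro
def snap(c,fn=None):
    im=robot.read_camera(c)
    if fn: cv2.imwrite('pics/'+fn,im[:,:,::-1])
    return im
def ray(cam,px,st=None):
    m=robot.camera_model(cam); u=(np.array(px,float)-[m['cx'],m['cy']])/[m['fx'],m['fy']]
    if 'mount' in m:
        st=st or robot.read_state(); r=np.hypot(*u); d=np.array([*(u/r*np.sin(r) if r>0 else u),np.cos(r)])
        M=np.array(m['mount']); R=Ro.from_rotvec(st['orientation']).as_matrix()
        return R@M[:3,3]+np.array(st['tool_pos']), R@M[:3,:3]@d
    R=np.array(m['R']);t=np.array(m['t']); d=R.T@np.array([*u,1.]); return -R.T@t,d
def at(cam,px,z,st=None):
    o,d=ray(cam,px,st); return o+d*(z-o[2])/d[2]
def proj(cam,X,st=None):
    m=robot.camera_model(cam); X=np.array(X,float)
    if 'mount' in m:
        st=st or robot.read_state(); M=np.array(m['mount']); R=Ro.from_rotvec(st['orientation']).as_matrix()
        p=R.T@(X-np.array(st['tool_pos'])); p=M[:3,:3].T@(p-M[:3,3]); s=np.hypot(p[0],p[1]); th=np.arctan2(s,p[2])
        return np.array([m['cx'],m['cy']])+np.array([m['fx'],m['fy']])*p[:2]/s*th
    p=np.array(m['R'])@X+np.array(m['t']); return np.array([m['cx']+m['fx']*p[0]/p[2],m['cy']+m['fy']*p[1]/p[2]])
E
cat > a.py <<'E'
from h import *
s=robot.read_state(); print({k:np.round(v,3) for k,v in s.items()}, robot.grip_depth)
for c,z0 in (('top',None),('scene',None)):
    snap(c,c+'1.png')
    for n,z in (('spacer',.02),('spacer_mouth',.01),('stand',.01),('stand_seat',.044),('stem_middle',.066)):
        for o in robot.outline_of(c,n)[:2]:
            print(c,n,round(o['conf'],2),np.round(o['pixel']),o['pixels'].sum(),np.round(at(c,o['pixel'],z),4))
E
python3 a.py; python3 -c "
import cv2,numpy as np
cv2.imwrite('pics/m1.png',np.vstack([cv2.imread('pics/top1.png'),cv2.imread('pics/scene1.png')])[:, :] if 0 else cv2.resize(np.hstack([cv2.imread('pics/top1.png'),cv2.imread('pics/scene1.png')]),(800,300)))"
```

```text
pics
{'t': np.float64(0.0), 'q': array([ 1.214,  0.131,  1.489, -0.   ,  1.523, -0.085]), 'dq': array([ 0.001,  0.001,  0.   ,  0.   ,  0.   , -0.   ]), 'joint_torque': array([ 2.0000e-03, -5.5982e+01, -4.9178e+01,  7.7000e-02,  3.4000e-02,
       -0.0000e+00]), 'tool_pos': array([0.161, 0.577, 0.218]), 'orientation': array([-4.260e-01, -3.112e+00,  3.000e-03]), 'force': array([0.296, 0.173, 0.311]), 'wrist_torque': array([-0.004, -0.022,  0.034]), 'gripper_force': np.float64(0.0), 'opening': np.float64(0.093)} 0.0188
top spacer 0.68 [335. 207.] 508 [ 0.5411 -0.2119  0.02  ]
top spacer 0.52 [232. 183.] 2059 [0.5927 0.0313 0.02  ]
top spacer_mouth 0.73 [336. 206.] 538 [ 0.5461 -0.2169  0.01  ]
top stand 0.63 [231. 183.] 2085 [0.5936 0.035  0.01  ]
top stand_seat 0.7 [232. 186.] 2068 [0.5809 0.03   0.044 ]
top stem_middle 0.72 [234. 182.] 2077 [0.5881 0.0255 0.066 ]
scene spacer 0.98 [320. 180.] 645 [ 0.5436 -0.1974  0.02  ]
scene spacer_mouth 0.84 [321. 179.] 628 [ 0.5487 -0.2092  0.01  ]
scene spacer_mouth 0.54 [221. 230.] 2707 [0.5994 0.0327 0.01  ]
scene stand 0.66 [223. 230.] 2804 [0.5966 0.0302 0.01  ]
scene stand_seat 0.94 [221. 236.] 2680 [0.569  0.0578 0.044 ]
scene stem_middle 0.72 [222. 232.] 2800 [0.5611 0.0607 0.066 ]
```

View pics/m1.png

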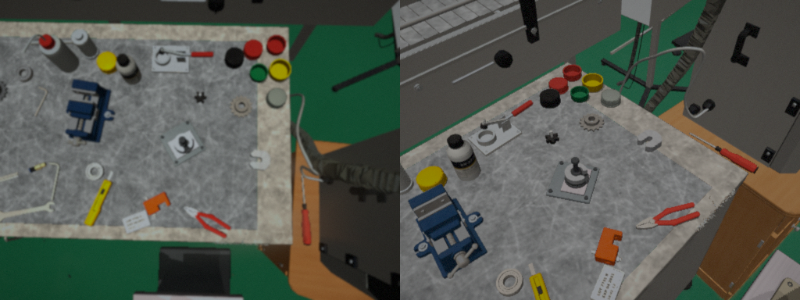

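The top picture shows the stand at about (180,145) in the halved mosaic, and the loose spacer at (260,160), with its mouth to the left and down. In the scene picture they are at (575,175) and (650,143).

```bash
cat >> h.py <<'E'
def go(pos,tx=None):
    """shift in tool axes (mm) and turn (deg) to put TCP at pos, tool down with tool x-axis at yaw tx(deg)"""
    s=robot.read_state(); R=Ro.from_rotvec(s['orientation']).as_matrix()
    d=R.T@(np.array(pos)-s['tool_pos']); cur=np.degrees(np.arctan2(R[1,0],R[0,0])); tx=cur if tx is None else tx
    c,n=np.cos(np.radians(tx)),np.sin(np.radians(tx)); G=np.array([[c,n,0],[n,-c,0],[0,0,-1.]])
    print('yaw now',round(cur,2),'shift m',np.round(d,4),'turn',np.round(Ro.from_matrix(R.T@G).as_rotvec(degrees=True),2))
E
python3 -c "
from h import *
print(np.round(robot.camera_model('wrist')['mount'],3),{k:v for k,v in robot.camera_model('wrist').items() if k!='mount'})
go([.5,.03,.3]); go([.5,.03,.3],0); go([.48,-.2,.3],0)"
```

```text
[[ 0.002 -0.969 -0.248  0.07 ]
 [ 1.     0.002  0.     0.   ]
 [-0.    -0.248  0.969 -0.167]
 [ 0.     0.     0.     1.   ]] {'fx': 297.3186396354542, 'fy': 297.3186396354542, 'cx': 251.5693114194749, 'cy': 193.24238796827817}
yaw now 164.43 shift m [-0.4736 -0.4369 -0.0814] turn [0. 0. 0.]
yaw now 164.43 shift m [-0.4736 -0.4369 -0.0814] turn [ 0.0000e+00 -1.0000e-02  1.6443e+02]
yaw now 164.43 shift m [-0.5161 -0.6638 -0.0814] turn [ 0.0000e+00 -1.0000e-02  1.6443e+02]
```

View pics/top1.png

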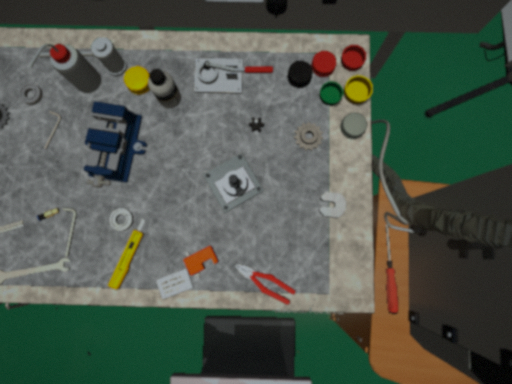

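```bash
python3 -c "
from h import *
go([.54,.03,.22],180)"
```

```text
yaw now 164.43 shift m [-0.5121 -0.4262 -0.0014] turn [  0.     0.   -15.57]
```

Call:
{"api": "carry_out", "payload": {"rows": [[-0.513, -0.426, 0, 0, 0, -15.5], [-0.513, -0.426, 0, 0, 0, -15.5], [-0.513, -0.426, 0, 0, 0, -15.5], [-0.513, -0.426, 0, 0, 0, -15.5], [-0.513, -0.426, 0, 0, 0, -15.5], [-0.513, -0.426, 0, 0, 0, -15.5], [-0.513, -0.426, 0, 0, 0, -15.5], [-0.513, -0.426, 0, 0, 0, -15.5], [-0.513, -0.426, 0, 0, 0, -15.5], [-0.513, -0.426, 0, 0, 0, -15.5], [-0.513, -0.426, 0, 0, 0, -15.5], [-0.513, -0.426, 0, 0, 0, -15.5]]}}

```text
t: 2.1
tool_pos: [0.5418, 0.0273, 0.2184]
orientation: [-0.008, -3.141, 0.001]
force: [-0.7, -0.1, -0.4]
opening: 0.0925
gripper_force: 0.0
```

```bash
cat > b.py <<'E'
from h import *
s=robot.read_state(); print(s['t'],s['tool_pos'],s['dq'].round(3)); im=snap('wrist','w1.png')
for n,z in (('spacer',.02),('stand',.01),('stand_seat',.044),('stem_middle',.066)):
    for o in robot.outline_of('wrist',n)[:2]: print(n,round(o['conf'],2),np.round(o['pixel']),o['pixels'].sum(),np.round(at('wrist',o['pixel'],z,s),4))
E
python3 b.py
```

```text
2.1 [0.541844   0.02725033 0.21838684] [ 0.056 -0.033  0.034  0.022  0.015  0.035]
spacer 0.92 [ 89. 180.] 1359 [ 0.5454 -0.1996  0.02  ]
spacer 0.19 [257. 210.] 6440 [0.5873 0.035  0.02  ]
stand 0.57 [258. 212.] 6345 [0.5931 0.0358 0.01  ]
stand_seat 0.96 [257. 212.] 6435 [0.5832 0.0344 0.044 ]
stand_seat 0.68 [ 85. 178.] 1334 [ 0.5384 -0.1906  0.044 ]
stem_middle 0.84 [257. 209.] 6277 [0.5715 0.0342 0.066 ]
```

View pics/w1.png

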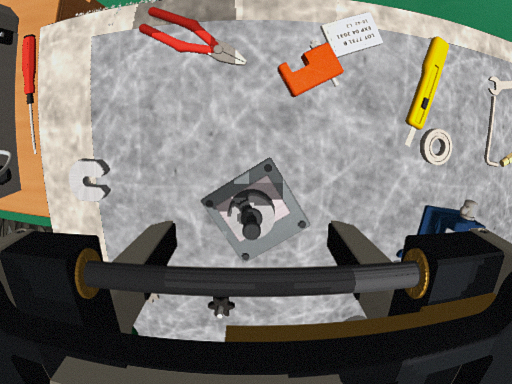

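The wrist picture shows the spacer at (89,180) with its mouth to the right. The stand is at (257,210) with the knob at (250,225). I'll make a rectified close-up of both.

```bash
cat >> h.py <<'E'
def rect(im,cam,c,z,half,N,st):
    # top-down: up=+x, right=-y
    g=np.linspace(half,-half,N); mp=np.array([[proj(cam,[c[0]+a,c[1]+b,z],st) for b in g] for a in g],np.float32)
    return cv2.remap(im,mp[...,0],mp[...,1],cv2.INTER_CUBIC)
E
cat > c.py <<'E'
from h import *
s=robot.read_state(); im=snap('wrist')
A=rect(im,'wrist',(.593,.035),.044,.08,400,s); B=rect(im,'wrist',(.545,-.205),.02,.06,400,s)
cv2.imwrite('pics/r1.png',np.hstack([A,B])[:,:,::-1])
o=robot.outline_of('wrist','stand'); m=o[0]['pixels'].astype(np.uint8)
q=cv2.findContours(m,0,1)[0]; q=max(q,key=cv2.contourArea)[:,0]
P=np.array([at('wrist',p,.01,s)[:2] for p in q],np.float32); print(len(P),cv2.minAreaRect(P))
E
python3 c.py
```

```text
Traceback (most recent call last):
  File "c.py", line 3, in <module>
    A=rect(im,'wrist',(.593,.035),.044,.08,400,s); B=rect(im,'wrist',(.545,-.205),.02,.06,400,s)
  File "h.py", line 32, in rect
    g=np.linspace(half,-half,N); mp=np.array([[proj(cam,[c[0]+a,c[1]+b,z],st) for b in g] for a in g],np.float32)
                                               ~~~~^^^^^^^^^^^^^^^^^^^^^^^^^^
  File "h.py", line 18, in proj
    m=robot.camera_model(cam); X=np.array(X,float)
ValueError: time passes only in moves, steps and waits
```

```bash
sed -i 's/robot\.camera_model(cam)/cm(cam)/' h.py; sed -i '3a import functools\ncm=functools.lru_cache(None)(lambda c: robot.camera_model(c))' h.py; python3 c.py
```

```text
263 ((0.5946740508079529, 0.03308258205652237), (0.11102743446826935, 0.11016669869422913), 32.08439636230469)
```

View pics/r1.png

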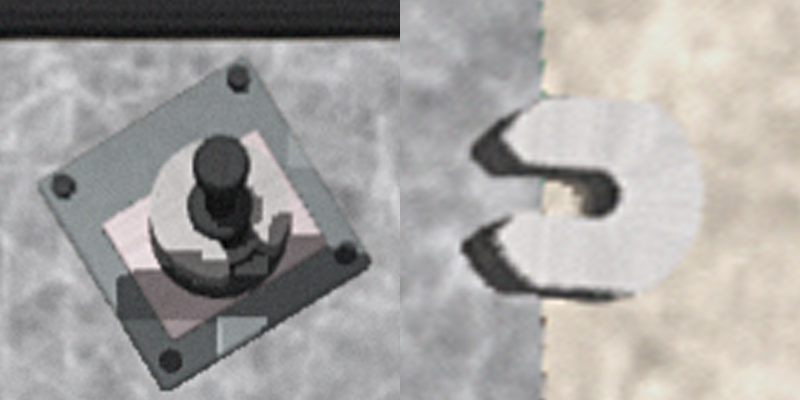

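The left half shows the stand plate turned 32°. The lower slot is somewhere at lower right, but shadow makes it unclear. The right half shows the spacer centred near (593,194), with its mouth toward +y. I'll go above the spacer next.

```bash
python3 -c "
from h import *
go([.547,-.203,.12],90)"
```

```text
yaw now -179.98 shift m [-0.0063 -0.2339  0.0988] turn [2.000e-02 1.000e-02 9.002e+01]
```

Call:
{"api": "carry_out", "payload": {"rows": [[-0.006, -0.234, 0.02, 0, 0, 90], [-0.006, -0.234, 0.02, 0, 0, 90], [-0.006, -0.234, 0.05, 0, 0, 90], [-0.006, -0.234, 0.099, 0, 0, 90], [-0.006, -0.234, 0.099, 0, 0, 90], [-0.006, -0.234, 0.099, 0, 0, 90], [-0.006, -0.234, 0.099, 0, 0, 90], [-0.006, -0.234, 0.099, 0, 0, 90], [-0.006, -0.234, 0.099, 0, 0, 90], [-0.006, -0.234, 0.099, 0, 0, 90], [-0.006, -0.234, 0.099, 0, 0, 90]]}}

```text
t: 3.88
tool_pos: [0.5466, -0.2038, 0.1197]
orientation: [2.22, 2.222, 0.0]
force: [0.1, -0.4, -0.4]
opening: 0.0933
gripper_force: 0.0
```

```bash
cat > d.py <<'E'
from h import *
s=robot.read_state(); print(s['t'],s['tool_pos'],np.abs(s['dq']).max().round(3)); im=snap('wrist')
B=rect(im,'wrist',(.547,-.203),.02,.05,400,s)
A=rect(im,'wrist',(.593,.035),.044,.06,400,s); A=(255*(A/255.)**.5).astype(np.uint8)
cv2.imwrite('pics/r2.png',np.hstack([A,B])[:,:,::-1])
o=robot.outline_of('wrist','spacer'); m=o[0]['pixels'].astype(np.uint8); print(o[0]['conf'],o[0]['pixel'],at('wrist',o[0]['pixel'],.02,s))
E
python3 d.py
```

```text
3.875 [ 0.54663732 -0.20378509  0.11973824] 0.006
0.87 [250.5, 198.4] [ 0.54422625 -0.20815809  0.02      ]
```

View pics/r2.png

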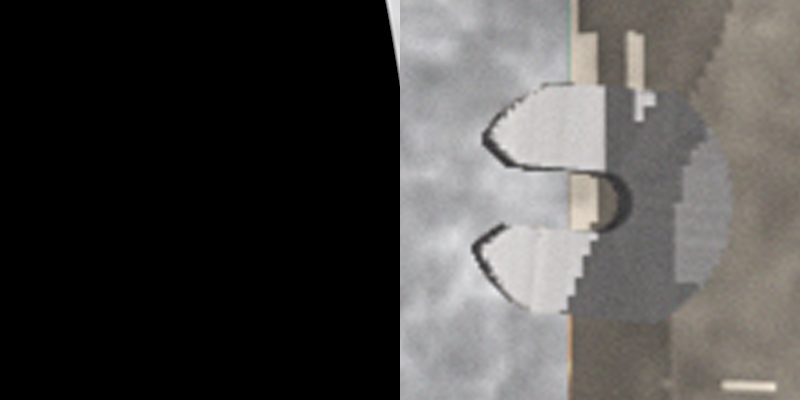

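The right half shows the spacer centred at (600,200) px, which is (0.547,-0.203), with a yaw of about 86.5°. I'll descend and grip.

Call:
{"api": "carry_out", "payload": {"rows": [[0.001, 0, 0.03, 0, 0, 3.5], [0.001, 0, 0.07, 0, 0, 3.5], [0.001, 0, 0.1, 0, 0, 3.5], [0.001, 0, 0.115, 0, 0, 3.5], [0.001, 0, 0.115, 0, 0, 3.5], [0.001, 0, 0.115, 0, 0, 3.5]]}}

```text
t: 4.72
tool_pos: [0.5477, -0.2036, 0.0062]
orientation: [2.288, 2.15, 0.001]
force: [-0.6, -0.2, 0.1]
opening: 0.0931
gripper_force: 0.0
```

Call:
{"api": "carry_out", "payload": {"rows": [[0, 0, 0, 0, 0, 0], [0, 0, 0, 0, 0, 0], [0, 0, 0, 0, 0, 0], [0, 0, 0, 0, 0, 0], [0, 0, 0, 0, 0, 0], [0, 0, 0, 0, 0, 0], [0, 0, 0, 0, 0, 0]], "jaw": 255, "force": 45}}

```text
t: 5.6
tool_pos: [0.5468, -0.2032, 0.0048]
orientation: [2.289, 2.151, 0.0]
force: [0.8, 1.8, 2.4]
opening: 0.0576
gripper_force: 44.9
```

```bash
python3 -c "
from h import *
go([.50,-.15,.2],90)"
```

```text
yaw now 86.43 shift m [ 0.0501 -0.0499 -0.1952] turn [ 0.02  0.01 -3.57]
```

Call:
{"api": "carry_out", "payload": {"rows": [[0, 0, -0.03, 0, 0, 0], [0, 0, -0.09, 0, 0, 0], [0.02, 0, -0.15, 0, 0, 0], [0.07, 0, -0.18, 0, 0, 0], [0.09, 0, -0.18, 0, 0, 0], [0.09, 0, -0.18, 0, 0, 0], [0.09, 0, -0.18, 0, 0, 0]]}}

```text
t: 6.48
tool_pos: [0.5509, -0.1137, 0.1823]
orientation: [-2.288, -2.149, 0.004]
force: [0.2, 0.2, -3.2]
opening: 0.0576
gripper_force: 44.9
```

```bash
cat > e.py <<'E'
from h import *
s=robot.read_state(); print(s['t'],s['tool_pos'],s['force'],s['opening'],np.abs(s['dq']).max().round(3)); im=snap('wrist')
A=rect(im,'wrist',(.594,.035),.044,.06,400,s); A=(255*(A/255.)**.5).astype(np.uint8)
cv2.imwrite('pics/r3.png',np.hstack([A,cv2.resize(im,(533,400))[:,66:466]])[:,:,::-1])
E
python3 e.py
```

```text
6.475 [ 0.55086481 -0.1137347   0.18231114] [ 0.23097669  0.16169595 -3.23476704] 0.05759722278254849 0.014
```

View pics/r3.png

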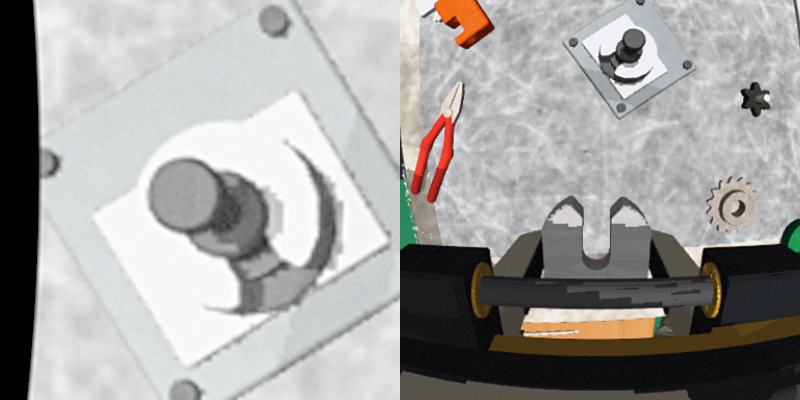

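The lower slot clearly opens from the collar toward (270,290), so the stand's +x yaw is −147.9° and the loose mouth must point to yaw 32.1°. The knob seen from two views and the disc agree on the axis at about (0.590,0.026). I'll go to the start of the approach.

```bash
python3 -c "
from h import *
go([.5392,-.0056,.06],32.1)
R=Ro.from_rotvec(robot.read_state()['orientation']).as_matrix();print(R.round(3))"
```

```text
yaw now 86.39 shift m [ 0.1074 -0.0182  0.1226] turn [-0.18  0.08 54.29]
[[ 0.063  0.998 -0.003]
 [ 0.998 -0.063  0.   ]
 [ 0.    -0.003 -1.   ]]
```

Call:
{"api": "carry_out", "payload": {"rows": [[0.05, -0.018, 0, 0, 0, 54.3], [0.107, -0.018, 0, 0, 0, 54.3], [0.107, -0.018, 0, 0, 0, 54.3], [0.107, -0.018, 0.02, 0, 0, 54.3], [0.107, -0.018, 0.05, 0, 0, 54.3], [0.107, -0.018, 0.08, 0, 0, 54.3], [0.107, -0.018, 0.1, 0, 0, 54.3], [0.107, -0.018, 0.1225, 0, 0, 54.3], [0.107, -0.018, 0.1225, 0, 0, 54.3], [0.107, -0.018, 0.1225, 0, 0, 54.3]]}}

```text
t: 7.78
tool_pos: [0.541, -0.006, 0.0624]
orientation: [3.019, 0.868, -0.0]
force: [0.4, -0.1, -2.2]
opening: 0.0579
gripper_force: 44.9
```

```bash
cat > f.py <<'E'
from h import *
s=robot.read_state(); print(s['t'],s['tool_pos'],s['force'],s['wrist_torque']); go([.5392,-.0056,.06],32.1); im=snap('wrist','w4.png')
print(proj('wrist',[.590,.0263,.075],s), proj('wrist',[.590,.0263,.09],s))
cv2.imwrite('pics/r4.png',cv2.resize(im[90:270,130:390],None,fx=3,fy=3)[:,:,::-1])
E
python3 f.py
```

```text
7.775 [ 0.54101752 -0.00600086  0.06243492] [ 0.3847044  -0.09310794 -2.24164797] [-0.05016956  0.08127889 -0.04553725]
yaw now 32.08 shift m [-0.0013 -0.0013  0.0024] turn [ 0.    0.01 -0.02]
[251.15946013 135.85392524] [251.09308509 137.7476478 ]
```

View pics/r4.png

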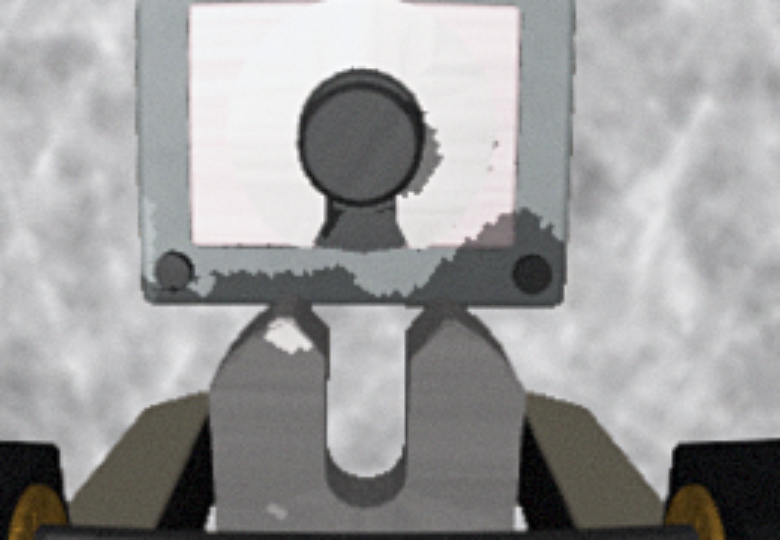

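The picture shows the knob centred at column 361 and the slot at 367 (about 1 mm off to one side), with the mouth facing the stem. I'll slide on in steps.

Call:
{"api": "carry_out", "payload": {"rows": [[0.01, -0.001, 0.001, 0, 0, 0], [0.018, -0.001, 0.002, 0, 0, 0], [0.024, -0.001, 0.002, 0, 0, 0], [0.029, -0.001, 0.002, 0, 0, 0], [0.034, -0.001, 0.002, 0, 0, 0], [0.038, -0.001, 0.002, 0, 0, 0], [0.038, -0.001, 0.002, 0, 0, 0]]}}

```text
t: 8.7
tool_pos: [0.5727, 0.0158, 0.0601]
orientation: [3.019, 0.87, -0.0]
force: [-0.3, -0.2, -3.3]
opening: 0.0576
gripper_force: 44.9
```

Call:
{"api": "carry_out", "payload": {"rows": [[0.003, 0, 0, 0, 0, 0], [0.006, 0, 0, 0, 0, 0], [0.009, 0, 0, 0, 0, 0], [0.012, 0, 0, 0, 0, 0], [0.014, 0, 0, 0, 0, 0], [0.016, 0, 0, 0, 0, 0], [0.016, 0, 0, 0, 0, 0]]}}

```text
t: 9.57
tool_pos: [0.5862, 0.0243, 0.0601]
orientation: [3.019, 0.87, 0.0]
force: [-0.3, -0.0, -3.2]
opening: 0.0576
gripper_force: 44.9
```

```bash
cat > g.py <<'E'
from h import *
s=robot.read_state(); R=Ro.from_rotvec(s['orientation']).as_matrix()
print(s['t'],s['tool_pos'].round(4),'F tool',(R.T@s['force']).round(2),'T tool',(R.T@s['wrist_torque']).round(3)); go([.590,.0263,.06],32.1)
E
python3 g.py
```

```text
9.575 [0.5862 0.0243 0.0601] F tool [-0.27 -0.13  3.23] T tool [ 0.087 -0.075  0.015]
yaw now 32.14 shift m [0.0043 0.0003 0.0001] turn [ 0.   -0.    0.04]
```

Free so far, with about 4 mm left to the estimated axis. I'll feel for the slot end in 1 mm steps.

Call:
{"api": "carry_out", "payload": {"rows": [[0.001, 0, 0, 0, 0, 0], [0.002, 0, 0, 0, 0, 0], [0.003, 0, 0, 0, 0, 0], [0.004, 0, 0, 0, 0, 0], [0.004, 0, 0, 0, 0, 0]]}}

```text
t: 10.2
tool_pos: [0.5895, 0.0264, 0.0601]
orientation: [3.019, 0.869, 0.0]
force: [0.5, 0.1, -1.9]
opening: 0.0575
gripper_force: 44.9
```

Call:
{"api": "carry_out", "payload": {"rows": [[0.0005, 0, 0, 0, 0, 0], [0.001, 0, 0, 0, 0, 0], [0.001, 0, 0, 0, 0, 0]]}}

```text
t: 10.58
tool_pos: [0.5904, 0.0269, 0.0602]
orientation: [3.019, 0.869, 0.0]
force: [0.1, 0.3, -2.6]
opening: 0.0575
gripper_force: 44.9
```

Call:
{"api": "carry_out", "payload": {"rows": [[0.0005, 0, 0, 0, 0, 0], [0.001, 0, 0, 0, 0, 0], [0.001, 0, 0, 0, 0, 0]]}}

```text
t: 10.95
tool_pos: [0.5912, 0.0274, 0.0602]
orientation: [3.019, 0.869, 0.0]
force: [0.0, 0.7, -1.9]
opening: 0.0577
gripper_force: 44.9
```

Call:
{"api": "carry_out", "payload": {"rows": [[0.0005, 0, 0, 0, 0, 0], [0.001, 0, 0, 0, 0, 0], [0.001, 0, 0, 0, 0, 0]]}}

```text
t: 11.32
tool_pos: [0.592, 0.0279, 0.0601]
orientation: [-3.019, -0.869, -0.0]
force: [0.4, -0.1, -3.1]
opening: 0.0576
gripper_force: 44.9
```

Call:
{"api": "carry_out", "payload": {"rows": [[0.0005, 0, 0, 0, 0, 0], [0.001, 0, 0, 0, 0, 0], [0.001, 0, 0, 0, 0, 0]]}}

```text
t: 11.7
tool_pos: [0.5926, 0.0283, 0.0601]
orientation: [3.019, 0.869, -0.001]
force: [-2.1, -0.8, -2.2]
opening: 0.0574
gripper_force: 44.9
```

Call:
{"api": "carry_out", "payload": {"rows": [[0.0005, 0, 0, 0, 0, 0], [0.001, 0, 0, 0, 0, 0], [0.001, 0, 0, 0, 0, 0]]}}

```text
t: 12.08
tool_pos: [0.5927, 0.0283, 0.0599]
orientation: [3.019, 0.869, -0.004]
force: [-4.8, -4.4, 0.0]
opening: 0.0575
gripper_force: 44.9
```

Contact felt at about 6 N. I'll back off 2.9 mm and feel sideways.

Call:
{"api": "carry_out", "payload": {"rows": [[-0.0015, 0, 0, 0, 0, 0], [-0.0029, 0, 0, 0, 0, 0], [-0.0029, 0.0008, 0, 0, 0, 0], [-0.0029, 0.0015, 0, 0, 0, 0], [-0.0029, 0.0015, 0, 0, 0, 0], [-0.0029, 0.0015, 0, 0, 0, 0]]}}

```text
t: 12.82
tool_pos: [0.5921, 0.0262, 0.0601]
orientation: [-3.019, -0.869, -0.0]
force: [0.3, -0.5, -3.1]
opening: 0.0577
gripper_force: 44.9
```

```bash
python3 g.py
```

```text
12.825 [0.5921 0.0262 0.0601] F tool [-0.02  0.52  3.11] T tool [ 0.026 -0.162 -0.026]
yaw now 32.13 shift m [-0.0017 -0.0012  0.0001] turn [-0.   -0.    0.03]
```

Call:
{"api": "carry_out", "payload": {"rows": [[0, 0.0005, 0, 0, 0, 0], [0, 0.001, 0, 0, 0, 0], [0, 0.001, 0, 0, 0, 0]]}}

```text
t: 13.2
tool_pos: [0.5925, 0.0255, 0.0601]
orientation: [-3.019, -0.869, 0.0]
force: [-0.2, 1.7, -2.3]
opening: 0.0575
gripper_force: 44.9
```

```bash
python3 g.py
```

```text
13.2 [0.5925 0.0255 0.0601] F tool [ 0.72 -1.51  2.3 ] T tool [ 0.278 -0.095 -0.021]
yaw now 32.13 shift m [-0.0017 -0.002   0.0001] turn [-0.02  0.    0.03]
```

Call:
{"api": "carry_out", "payload": {"rows": [[0, -0.001, 0, 0, 0, 0], [0, -0.002, 0, 0, 0, 0], [0, -0.003, 0, 0, 0, 0], [0, -0.0036, 0, 0, 0, 0], [0, -0.0036, 0, 0, 0, 0]]}}

```text
t: 13.82
tool_pos: [0.5908, 0.0281, 0.0601]
orientation: [3.019, 0.869, 0.0]
force: [0.6, -1.9, -3.4]
opening: 0.0577
gripper_force: 44.9
```

```bash
python3 g.py
```

```text
13.825 [0.5908 0.0281 0.0601] F tool [-0.55  1.94  3.43] T tool [-0.261 -0.115 -0.01 ]
yaw now 32.12 shift m [-0.0016  0.0012  0.0002] turn [ 0.03 -0.    0.02]
```

The lateral contacts are symmetric. I'll centre with +1.8 mm and lower.

Call:
{"api": "carry_out", "payload": {"rows": [[0, 0.0009, 0, 0, 0, 0], [0, 0.0018, 0, 0, 0, 0], [0, 0.0018, 0.002, 0, 0, 0], [0, 0.0018, 0.004, 0, 0, 0], [0, 0.0018, 0.0055, 0, 0, 0], [0, 0.0018, 0.0065, 0, 0, 0], [0, 0.0018, 0.007, 0, 0, 0], [0, 0.0018, 0.007, 0, 0, 0]]}}

```text
t: 14.82
tool_pos: [0.5916, 0.0268, 0.0531]
orientation: [3.019, 0.869, 0.0]
force: [-0.0, -0.9, -2.5]
opening: 0.0577
gripper_force: 44.9
```

```bash
python3 g.py
```

```text
14.825 [0.5916 0.0268 0.0531] F tool [-0.54  0.78  2.52] T tool [ 0.048 -0.1   -0.034]
yaw now 32.13 shift m [-0.0017 -0.0004 -0.0069] turn [0.   0.   0.03]
```

Call:
{"api": "carry_out", "payload": {"rows": [[0, 0, 0.0005, 0, 0, 0], [0, 0, 0.001, 0, 0, 0], [0, 0, 0.0015, 0, 0, 0], [0, 0, 0.0015, 0, 0, 0]]}}

```text
t: 15.32
tool_pos: [0.5916, 0.0269, 0.0516]
orientation: [-3.019, -0.869, 0.0]
force: [-0.1, -0.7, -2.5]
opening: 0.0579
gripper_force: 44.9
```

Call:
{"api": "carry_out", "payload": {"rows": [[0, 0, 0.0005, 0, 0, 0], [0, 0, 0.001, 0, 0, 0], [0, 0, 0.0015, 0, 0, 0], [0, 0, 0.0015, 0, 0, 0]]}}

```text
t: 15.82
tool_pos: [0.5916, 0.0268, 0.0501]
orientation: [-3.019, -0.869, 0.0]
force: [0.7, 0.1, -3.1]
opening: 0.0576
gripper_force: 44.9
```

```bash
python3 g.py
```

```text
15.825 [0.5916 0.0268 0.0501] F tool [0.67 0.3  3.07] T tool [ 0.047 -0.152 -0.009]
yaw now 32.13 shift m [-0.0016 -0.0004 -0.0099] turn [-0.    0.01  0.03]
```

Call:
{"api": "carry_out", "payload": {"rows": [[0, 0, 0.0004, 0, 0, 0], [0, 0, 0.0008, 0, 0, 0], [0, 0, 0.0008, 0, 0, 0]]}}

```text
t: 16.2
tool_pos: [0.5916, 0.0269, 0.0493]
orientation: [-3.019, -0.869, -0.0]
force: [0.5, 0.9, -3.0]
opening: 0.0576
gripper_force: 44.9
```

Call:
{"api": "carry_out", "payload": {"rows": [[0, 0, 0.0004, 0, 0, 0], [0, 0, 0.0008, 0, 0, 0], [0, 0, 0.0008, 0, 0, 0]]}}

```text
t: 16.58
tool_pos: [0.5917, 0.0269, 0.0489]
orientation: [3.019, 0.869, 0.0]
force: [-1.7, 0.0, 0.6]
opening: 0.0575
gripper_force: 45.0
```

Call:
{"api": "carry_out", "payload": {"rows": [[0, 0, 0.0003, 0, 0, 0], [0, 0, 0.0006, 0, 0, 0], [0, 0, 0.0006, 0, 0, 0]]}}

```text
t: 16.95
tool_pos: [0.5917, 0.0269, 0.0488]
orientation: [3.019, 0.869, 0.0]
force: [-5.5, 0.0, 6.9]
opening: 0.0575
gripper_force: 45.0
```

```bash
python3 g.py
```

```text
16.95 [0.5917 0.0269 0.0488] F tool [-4.69 -2.95 -6.91] T tool [ 0.54  -0.963  0.009]
yaw now 32.13 shift m [-0.0017 -0.0004 -0.0112] turn [ 0.01 -0.01  0.03]
```

Home: it stopped firmly at the expected height with about 10 N of contact. I'll release slowly.

Call:
{"api": "carry_out", "payload": {"rows": [[0, 0, -0.0004, 0, 0, 0], [0, 0, -0.0006, 0, 0, 0]], "force": 5}}

```text
t: 17.2
tool_pos: [0.5918, 0.0269, 0.0488]
orientation: [3.019, 0.869, 0.001]
force: [-1.8, 0.4, 3.8]
opening: 0.0582
gripper_force: 5.0
```

Call:
{"api": "carry_out", "payload": {"rows": [[0, 0, 0, 0, 0, 0], [0, 0, 0, 0, 0, 0], [0, 0, 0, 0, 0, 0], [0, 0, 0, 0, 0, 0], [0, 0, 0, 0, 0, 0]], "jaw": 0}}

```text
t: 17.82
tool_pos: [0.5917, 0.0268, 0.0485]
orientation: [3.019, 0.869, 0.0]
force: [-0.0, 0.3, 0.1]
opening: 0.0928
gripper_force: 0.0
```

Call:
{"api": "carry_out", "payload": {"rows": [[0, 0, -0.02, 0, 0, 0], [0, 0, -0.07, 0, 0, 0], [-0.02, 0, -0.12, 0, 0, 0], [-0.04, 0, -0.15, 0, 0, 0], [-0.04, 0, -0.15, 0, 0, 0], [-0.04, 0, -0.15, 0, 0, 0]]}}

```text
t: 18.58
tool_pos: [0.5578, 0.0057, 0.1987]
orientation: [3.019, 0.869, 0.001]
force: [-0.9, 0.8, -1.2]
opening: 0.0929
gripper_force: 0.0
```

```bash
cat > k.py <<'E'
from h import *
s=robot.read_state(); print(s['t'],s['tool_pos'],s['force'],s['opening']); im=snap('wrist'); sc=snap('scene')
A=rect(im,'wrist',(.591,.027),.064,.06,400,s)
c=np.round(proj('scene',[.591,.027,.05])).astype(int); S=cv2.resize(sc[c[1]-40:c[1]+40,c[0]-40:c[0]+40],(400,400),interpolation=2)
cv2.imwrite('pics/r5.png',np.hstack([A,S])[:,:,::-1])
E
python3 k.py
```

```text
18.575 [0.55780345 0.00570471 0.19869166] [-0.88422544  0.7572794  -1.1992795 ] 0.09288762211725365
```

View pics/r5.png

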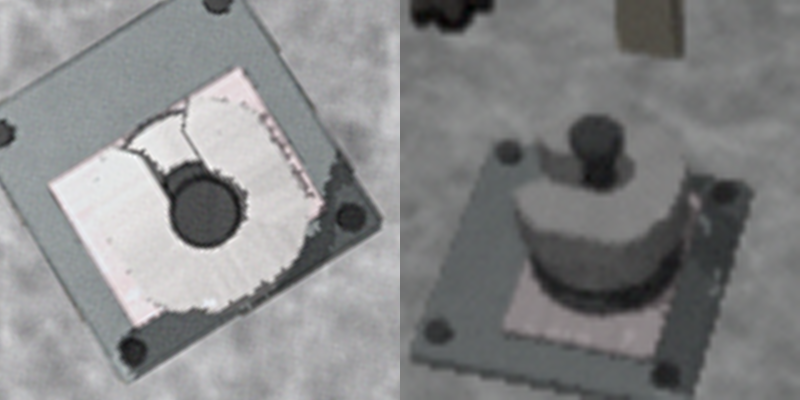

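The spacer lies flat on the stack round the knob at (205,212). Its slot points up-left, away from the lower slot, and the gripper is clear.

```bash
python3 -c "
from plant import robot
print(robot.close_job())"
```

```text
the job is handed in; nothing more can be done
None
```

The loose spacer is home and flat on the lower one, with its slot facing directly away from the lower slot. I let go and handed the job in at about 19 s; contact readings while feeling it on stayed below about 10 N.

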